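# Clear the jammed feed tube of a food processor with its pusher

### The arm

A 6-joint arm with a two-finger parallel gripper is mounted at the origin on a cart in front of the work surface, level with it; the furniture and walls round the work are solid. World frame = base frame: x ahead of the robot, y to its left, z up, the work surface at z = 0. Lengths are in mm, angles in degrees, forces in N, time in s.
With the tool pointing down it reaches from about 350 to 850 mm from the base axis. Payload 8.1 kg.
Tool frame: the origin (TCP) lies midway between the tips of the shut fingers; the grasp point (between the pads) lies 19 mm behind it; z points along the fingers, y is the direction in which the jaws open and shut (so a half turn about z gives the same grasp; the last joint's range is limited). The gripper opens to 85 mm and grips with 20 to 120 N. Pads are 22 mm wide; open, the fingers measure 114 mm over their backs; the gripper's body (76 mm by 85 mm) begins 54 mm behind the grasp point. The pads swing forward as they close: fully open they stand 13 mm farther back than shut.
Start: joints at [-70.153, 7.471, 85.268, -0, 87.261, -4.893], TCP at [251.124, -544.924, 231.292] pointing down, gripper open.
Joint ranges: [-169.43, 169.43], [-51.17, 129.36], [1.28, 143.12], [-76.62, 256.62], [0, 156.53], [-152.29, 152.29]. Speed limits (degrees/s): [136.94, 136.94, 159.86, 180, 180, 180].

### API

Orientations are given as [roll, pitch, yaw] about the fixed x, y, z axes, in that order (R = Rz(yaw) Ry(pitch) Rx(roll)).
In Python, from bench import telemetry, snapshot, camera_params, job gives the robot as it stands. The module is installed in compiled form; this text tells all that it offers.
- The arm moves only by the shell command python3 -m jog 'ROWS' [FORCE]. ROWS is JSON, a list that holds one entry, the list of rows, each a list of 7 numbers: the shift along the tool's x, y, z in units of 50 mm (1.0 is 50 mm), then the turn, a rotation vector about the tool's x, y, z in units of 2 pi rad (1.0 is 2 pi rad), then the opening, from 0 (shut) to 1 (fully open). In form: [[[dx, dy, dz, rx, ry, rz, claw], ...]]. A call has 1 to 12 rows; each row shifts and turns the commanded pose from where the row before left it, along the tool's axes as they then stand; what a row does not reach is not made up. A row lasts 1/8 s, in which the tool goes at most 62.5 mm and 10.7 degrees, less where a joint would pass 70% of its speed; a pose out of reach is approached as far as the arm can. A call with a number of a shift or a turn outside -1 to 1 is refused whole. A call with a gripper value outside its range is refused whole. The fingers move at their own pace and stop on an object; FORCE is the grip in N (left out, the last holds). Time passes only in rows, so rows that do not move let the fingers close. It gives the time, the measured TCP pose, the force and the opening at its end, in the units of the state.
- telemetry.sense(): the state, without advancing time (a new reading comes with each control period).
- snapshot(name): name is "scene" or "side" or "wrist"; returns (picture, depth): 420x560x3 uint8, red, green, blue; 420x560 float32, mm along the optical axis (not along the pixel's ray), 0 where there is no reading.
- camera_params(name): a dict with "K" (3x3 intrinsics, pixels), "extrinsics" (4x4, takes a point from camera to world coordinates). Camera axes: x right, y down, z forward; pixel columns grow to the right and rows downward; lengths in mm; the calibration is good to about 2 mm. A picture is of the moment at which its call begins: read the wrist's pose just before it. camera_params takes no time and is no camera call; for the wrist camera it gives the pose at the moment of the call.
- job.hand_in(): hands the job in, once; it reports no verdict.
The state is a dict: "time": time; "joint_pos": joint angles; "qd": joint speeds; "joint_efforts": joint torques, N m; "tool_pos": TCP position; "tcp_rot": TCP orientation; "ft_force": force on the tool from outside, world axes, zero at the start; "wrist_torque": the same for the moment, N m; "finger_gap": finger opening in mm.
Only numpy, scipy, OpenCV 4.12 (cv2) and the standard library are available. Lean on these libraries where they do the work, as an engineer would, in place of code of your own. Each camera call takes 0.05 s, during which the arm holds its last target. There are 200 camera calls.

### The job

The thick end of a carrot has jammed in the feed tube of the food processor. Take the white pusher that stands on the worktop, feel for the mouth of the tube with it (the lid is only laid on, so the tube sits turned a little to one side), push the carrot out of the lower end into the bowl, press the pusher fully home until its collar rests on the rim, and let go of it there. Press gently, the clear plastic cracks if you lean on it, and do not knock the jars about.

Things in the scene. Friction and masses are not known exactly. Their poses are not given: they have to be found in the camera images.
- processor: compact food processor, fixed: white round base (172 mm), clear bowl (rim 130 mm up, inner radius about 68 mm, floor 55 mm up, spindle in the middle), clear lid (171 mm) with the feed tube. Origin: on the bowl's axis at worktop level; grey dial at its -x side, bowl handle at +y. The lid is not locked: it may be turned up to 0.2 rad either way about the bowl's axis and sit 1 mm off; its height is true.
- feed_mouth (a point): where the middle of the feed tube's mouth is when the lid is straight: 36 mm from the bowl's axis to -x, 185 mm up. It does not follow the lid: the real mouth, turned with the lid, lies up to 7 mm to either side on a 36 mm circle about that axis. Bore 27.6 mm (along the radius) x 39.6 mm (across it), 73 mm long, lead-in 0.7 mm, flat rim 39 x 51 mm outside.
- tube (a joint): play of the clear feed tube in the lid along its thin side (m, 0 when centred; it can give 1.5 mm each way, and as much along its wide side, against about 3 N). Inside, 4 to 28 mm over the lower end, two sprung dark silicone lips on the wide walls squeeze what is between them: carrot and pusher slide there with a steady drag of about 4 to 13 N.
- carrot: orange carrot end, round, 26 mm across, 32 mm high, 25 g. Origin: middle of its underside, z up its axis. It is stuck upright in the feed tube between the lips, its underside 114 to 120 mm over the worktop, midway across the tube's thin side, up to 5 mm from the middle along the wide side. Once below the lips it drops into the bowl, where it may stand or lie.
- pusher: white plastic pusher, 121 mm tall, 80 g, standing free on its foot. Origin: middle of the foot, z up. Shaft 26 mm (x) by 38 mm (y), 71 mm long, square-edged; collar 40 x 50 mm, 71 to 77 mm up; handle 26 mm (x) by 34 mm (y), 77 to 115 mm up, head 31 x 39 mm to 121 mm. Best gripped across x, about 99 mm up. A half turn makes no difference. Its x goes along the tube's radius.
- pusher_collar (a point): middle of the underside of the pusher's collar, 71 mm above its foot; fully home it lies on the tube's rim, 185 mm over the worktop
- honey_jar: amber jar with a cork lid, 55 mm across, 81 mm high, loose; origin: middle of its underside. A bystander.
- pepper_jar: small glass spice jar with a green cap, 41 mm across, 97 mm high, loose; origin: middle of its underside. A bystander.

How it is judged (in metres and radians):
On the way, in this order (a step that is already met when the one before it is completed fails the run):
1. the pusher's shaft is in the feed tube (z of pusher in the frame of processor below 0.175 m and horizontal distance between pusher and feed_mouth below 0.013 m and angle between pusher's own z axis and vertical below 0.15 rad), for 0.1 s.
2. the carrot is out of the tube and in the bowl (z of carrot in the frame of processor between 0.045 and 0.095 m and horizontal distance between carrot and processor below 0.08 m), for 0.2 s.
At the end, for the whole second after the job is handed in: the carrot lies still in the bowl below the feed tube; the pusher stands upright in the tube, let go and still, fully home: its collar within 1.5 mm of the rim (all of step 2 and z of pusher_collar in the frame of processor between 0.182 and 0.1865 m and horizontal distance between pusher_collar and feed_mouth below 0.013 m and angle between pusher's own z axis and vertical below 0.08 rad and linear speed of each of carrot, pusher below 0.02 m/s); the robot touches nothing.
It fails at once if the pusher bears on the feed tube too hard (all its pressure on rim and walls, the lips not counted) (contact force between pusher and tube above 30 N).
It fails at once if a jar is knocked about (distance of honey_jar from where it was at the start of the episode above 0.03 m).
It fails at once if a jar is knocked about (distance of pepper_jar from where it was at the start of the episode above 0.03 m).
It also fails if it takes over 72 s, if anything falls off the work surface, if the arm or the gripper's body presses on something with over 40 N, if the wrist force passes 120 N, or if a joint passes its speed limit or range.

## Working session

There is one attempt and no reset: what is moved stays moved. The work goes in short steps, Python scripts to look and compute and a shell command to move; the robot and the scene stay as the last step left them, time stands still between calls to the robot, and variables do not carry over. Pictures are saved under pics/ and viewed, about 8 in all and at most 12, crops included, and the job is handed in when it is done.

```bash
mkdir -p pics
cat > h.py <<'E'
import numpy as np, cv2, json
from bench import telemetry, snapshot, camera_params, job
from scipy.spatial.transform import Rotation as R
def shot(n):
    p=camera_params(n); im,d=snapshot(n); return im,d,np.array(p["K"]),np.array(p["extrinsics"])
def ray(K,E,u,v):
    r=E[:3,:3]@np.linalg.inv(K)@np.array([u,v,1.]); return E[:3,3],r
def onplane(K,E,u,v,z):
    o,r=ray(K,E,u,v); return o+r*(z-o[2])/r[2]
def cloud(d,K,E):
    v,u=np.mgrid[:d.shape[0],:d.shape[1]]
    c=np.stack([(u-K[0,2])/K[0,0]*d,(v-K[1,2])/K[1,1]*d,d],-1)
    return c@E[:3,:3].T+E[:3,3]
def save(n,im): cv2.imwrite("pics/"+n+".png",im[:,:,::-1])
E
python3 - <<'E'
from h import *
s=telemetry.sense(); print({k:np.round(v,2).tolist() for k,v in s.items()})
a=[]
for n in("scene","side"):
    im,d,K,E=shot(n); np.savez("pics/"+n,im=im,d=d,K=K,E=E); a.append(im); print(n,np.round(E,2).tolist(),np.round(K,1).tolist())
    save(n,im)
E
```

```text
{'time': 0.0, 'joint_pos': [-70.15, 7.52, 85.33, 0.0, 87.26, -4.89], 'qd': [-0.0, 0.06, 0.06, 0.02, 0.05, -0.05], 'joint_efforts': [-0.0, -56.94, -50.06, -0.0, 0.01, 0.0], 'tool_pos': [250.95, -544.39, 230.23], 'tcp_rot': [-179.89, -0.01, 24.74], 'ft_force': [-0.12, -0.1, -0.55], 'wrist_torque': [0.01, 0.0, -0.02], 'finger_gap': 85.29}
scene [[-0.84, -0.4, 0.37, 78.18], [-0.55, 0.62, -0.56, 791.36], [-0.01, -0.68, -0.74, 976.92], [0.0, 0.0, 0.0, 1.0]] [[507.6, 0.0, 261.4], [0.0, 507.6, 210.8], [0.0, 0.0, 1.0]]
side [[-1.0, -0.03, 0.03, 445.91], [-0.04, 0.61, -0.79, 1251.52], [0.01, -0.79, -0.61, 971.86], [0.0, 0.0, 0.0, 1.0]] [[534.8, 0.0, 279.5], [0.0, 534.8, 212.9], [0.0, 0.0, 1.0]]
```

View pics/scene.png

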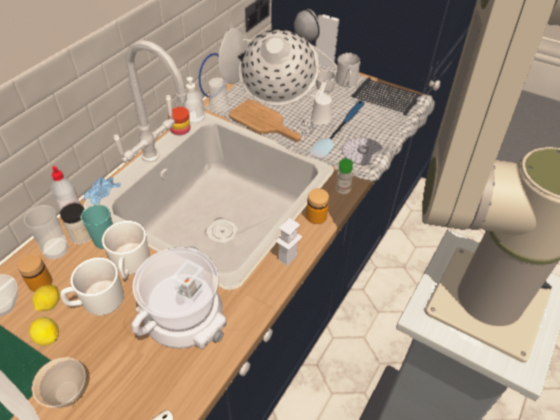

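View pics/side.png

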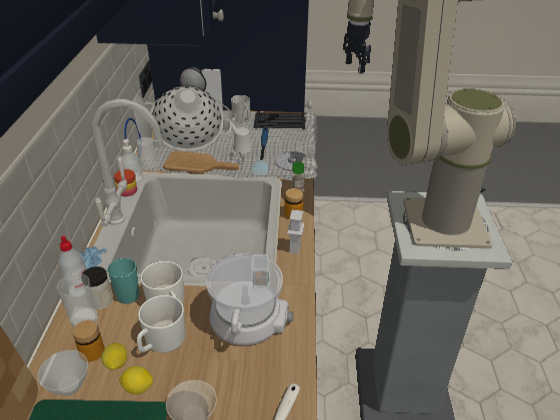

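The scene view shows the processor at about (180,295), the tube at (188,283), the pusher at (288,242), the honey jar at (317,207) and the pepper jar at (345,175). The side view agrees, with the processor at (246,297) and the pusher at (296,232).

Run:
```python
from h import *
for n,pts in(("scene",dict(head=(289,226),foot=(288,262),tube=(188,275),dial=(207,333),handle=(143,323),honey=(317,192),pepper=(345,163))),("side",dict(head=(296,215),foot=(294,252),tube=(261,265),dial=(286,318),handle=(237,318),honey=(294,197),pepper=(298,167)))):
    z=np.load("pics/"+n+".npz"); C=cloud(z["d"],z["K"],z["E"])
    for k,(u,v) in pts.items(): print(n,k,np.round(C[v,u]),np.round(np.median(C[v-2:v+3,u-2:u+3].reshape(-1,3),0)))
    # pusher slices
    c=C.reshape(-1,3); h=np.median(C[pts['head'][1]-2:pts['head'][1]+3,pts['head'][0]-2:pts['head'][0]+3].reshape(-1,3),0)
    m=(np.hypot(*(c[:,:2]-h[:2]).T)<35)
    for a,b in((117,130),(80,112),(20,70)):
        q=c[m&(c[:,2]>a)&(c[:,2]<b)][:,:2].astype(np.float32)
        if len(q)>5: print(a,len(q),np.round(cv2.minAreaRect(q)[0]),np.round(cv2.minAreaRect(q)[1]),cv2.minAreaRect(q)[2])
```

```text
scene head [434. 143. 123.] [434. 142. 121.]
scene foot [424. 157.  13.] [425. 155.   8.]
scene tube [525. 382. 149.] [526. 382. 149.]
scene dial [460. 420.  40.] [460. 420.  41.]
scene handle [608. 461.   1.] [604. 465.   4.]
scene honey [451. -22.  81.] [451. -22.  81.]
scene pepper [ 434. -137.   99.] [ 434. -137.   98.]
117 190 [436. 140.] [40. 31.] 81.6504898071289
80 146 [430. 151.] [49. 25.] 47.42164993286133
20 195 [429. 146.] [45. 25.] 48.369712829589844
side head [439. 146. 119.] [439. 147. 120.]
side foot [440. 162.   4.] [440. 162.   4.]
side tube [514. 379. 155.] [514. 379. 153.]
side dial [454. 417.  26.] [454. 421.  33.]
side handle [555. 507. 122.] [556. 506. 122.]
side honey [445.   7.  76.] [445.   9.  77.]
side pepper [ 436. -129.   91.] [ 436. -127.   93.]
117 104 [439. 143.] [43. 31.] 83.09424591064453
80 103 [433. 151.] [41. 23.] 39.456748962402344
20 138 [436. 157.] [45. 24.] 35.86601257324219
```

```bash
python3 -m jog '[[[0,0,-0.6,0,0,-0.0265,1],[0,0,-0.6,0,0,-0.0265,1],[0,0,-0.6,0,0,-0.0265,1],[0,0,-0.6,0,0,-0.0265,1],[0,0,-0.6,0,0,-0.0265,1],[0,0,-0.6,0,0,-0.0265,1],[0.9,0.6,0,0,0,0,1],[0.9,0.6,0,0,0,0,1],[0.9,0.5,0,0,0,0,1],[1,0,0,0,0,0,1],[1,0,0,0,0,0,1],[1,0,0,0,0,0,1]]]' 40 && python3 -m jog '[[[1,0,0,0,0,0,1],[1,0,0,0,0,0,1],[1,0,0,0,0,0,1],[1,0,0,0,0,0,1],[1,0,0,0,0,0,1],[1,0,0,0,0,0,1],[1,0,0,0,0,0,1],[0.5,0,0,0,0,0,1],[0,0,0,0,0,0,1]]]'
python3 - <<'E'
from h import *
im,d,K,E=shot("wrist"); np.savez("pics/w1",im=im,d=d,K=K,E=E); save("w1",im); print(np.round(E,2).tolist(),K.round(1).tolist())
E
```

```text
time: 1.6
tool_pos: [375.0, -272.8, 410.8]
tcp_rot: [-180.0, -0.0, 82.0]
ft_force: [0.4, 0.9, 0.9]
finger_gap: 85.6
time: 2.72
tool_pos: [427.1, 98.2, 410.7]
tcp_rot: [-179.9, 0.0, 82.2]
ft_force: [0.1, 0.0, -0.5]
finger_gap: 85.5
[[0.99, -0.13, -0.04, 437.8], [-0.14, -0.94, -0.31, 178.24], [-0.0, 0.32, -0.95, 553.21], [0.0, 0.0, 0.0, 1.0]] [[301.6, 0.0, 283.9], [0.0, 301.6, 208.9], [0.0, 0.0, 1.0]]
```

View pics/w1.png

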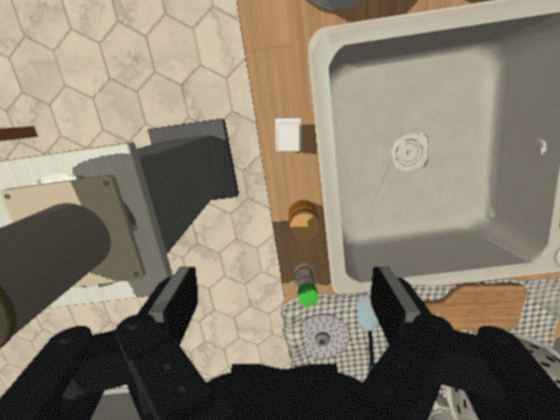

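The wrist view shows the pusher head as a white rectangle at about (288,134), with the jars at (303,218) and (307,290). The processor is out of view. I'll measure the head outline.

Run:
```python
from h import *
z=np.load("pics/w1.npz"); im,d,K,E=(z[k] for k in("im","d","K","E"))
C=cloud(d,K,E); sub=np.zeros(d.shape,np.uint8)
m=(C[...,2]>112)&(C[...,2]<132); sub[100:170,255:320]=m[100:170,255:320]
g=np.array([onplane(K,E,u,v,121)[:2] for v,u in np.argwhere(sub)],np.float32); print(len(g),cv2.minAreaRect(g),g.mean(0), np.median(C[sub>0],0))
hsv=cv2.cvtColor(im,cv2.COLOR_RGB2HSV); w=np.zeros_like(sub); w[105:165,262:316]=((hsv[...,1]<40)&(hsv[...,2]>195))[105:165,262:316]
g=np.array([onplane(K,E,u,v,121)[:2] for v,u in np.argwhere(w)],np.float32); print(len(g),cv2.minAreaRect(g),g.mean(0))
```

```text
613 ((437.643798828125, 140.85714721679688), (36.86151123046875, 30.783767700195312), 82.22346496582031) [437.6701  141.37886] [437.60731757 141.78452509 120.52174527]
744 ((437.88519287109375, 144.11781311035156), (43.61764907836914, 33.07648468017578), 81.7469253540039) [436.93546 144.21439]
```

```bash
python3 -m jog '[[[0.93,0.12,0,0,0,0,1],[0.93,0.12,0,0,0,0,1],[0.93,0.12,0,0,0,0,1],[0.93,0.12,0,0,0,0,1],[0.93,0.12,0,0,0,0,1],[0.93,0.12,0,0,0,0,1],[0,0,0,0,0,0,1]]]'
python3 - <<'E'
from h import *
im,d,K,E=shot("wrist"); np.savez("pics/w2",im=im,d=d,K=K,E=E); save("w2",im); print(np.round(E,2).tolist())
E
```

```text
time: 3.65
tool_pos: [502.5, 369.1, 408.5]
tcp_rot: [-179.8, 0.1, 82.1]
ft_force: [-0.5, 0.4, -0.3]
finger_gap: 85.4
[[0.99, -0.13, -0.05, 513.71], [-0.14, -0.94, -0.31, 449.34], [-0.0, 0.32, -0.95, 550.81], [0.0, 0.0, 0.0, 1.0]]
```

View pics/w2.png

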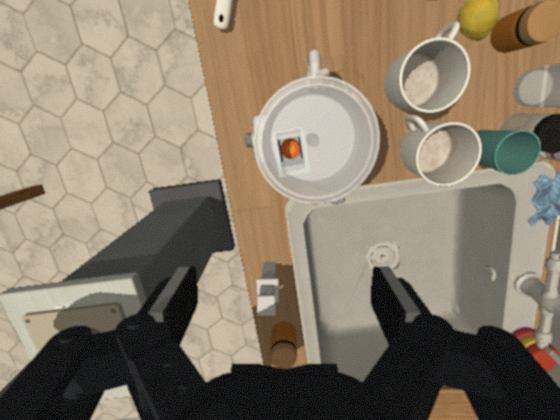

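The wrist view now shows the lid centred at about (317,140). The tube with the carrot is at (292,152), the dial at (250,140) and the handle at (316,62). I'll crop and enlarge it.

Run:
```python
from h import *
z=np.load("pics/w2.npz"); im,d,K,E=(z[k] for k in("im","d","K","E"))
c=im[45:215,235:395]; save("w2c",cv2.resize(c,None,fx=3.5,fy=3.5,interpolation=cv2.INTER_CUBIC))
C=cloud(d,K,E)
for a,b in((175,195),(125,140),(105,125),(140,175)):
    m=np.zeros(d.shape,bool); m[45:215,235:395]=((C[...,2]>a)&(C[...,2]<b))[45:215,235:395]
    q=C[m]
    if len(q)>5: print(a,b,len(q),cv2.minAreaRect(q[:,:2].astype(np.float32)),np.round(np.median(q,0)))
```

```text
175 195 689 ((512.9450073242188, 396.8919982910156), (38.94517135620117, 51.33969497680664), 2.3817458152770996) [513. 397. 185.]
125 140 11605 ((549.0194091796875, 398.54827880859375), (170.48690795898438, 170.5726318359375), 46.20664596557617) [557. 409. 133.]
105 125 176 ((534.2595825195312, 446.01544189453125), (151.21473693847656, 27.773555755615234), 70.70050048828125) [556. 505. 121.]
140 175 457 ((512.9534912109375, 394.92620849609375), (27.739707946777344, 36.12593078613281), 2.3073177337646484) [513. 395. 148.]
```

View pics/w2c.png

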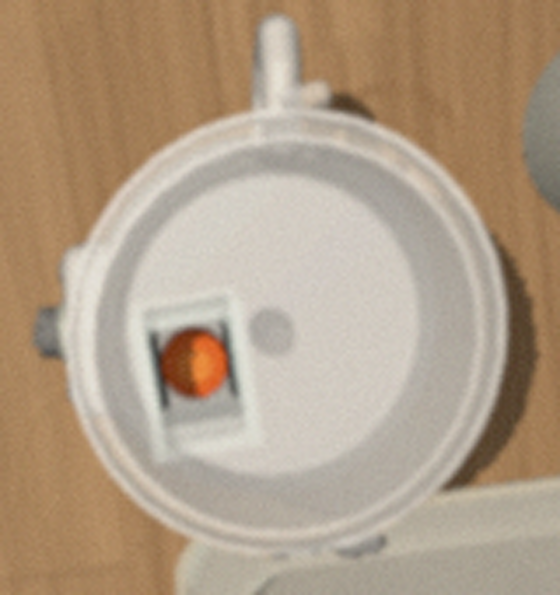

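Depth gives the rim as 38.9 x 51.3 mm at z 185, centred at (512.9, 396.9) and turned +2.4°. The lid circle is 170.5 mm across at (549.0, 398.5), so the radius is 36.1 mm. All of these match the given sizes. Next I'll grasp the pusher.

```bash
python3 -m jog '[[[-0.935,-0.128,0.6,0,0,0,1],[-0.935,-0.128,0.6,0,0,0,1],[-0.935,-0.128,0.6,0,0,0,1],[-0.935,-0.128,0.6,0,0,0,1],[-0.935,-0.128,0.6,0,0,0,1],[0,0,0.9,0,0,0,1],[0,0,0.9,0,0,0,1],[0,0,0.9,0,0,0,1],[0,0,0.5,0,0,0,1],[0,0,0.4,0,0,0,1],[0,0,0,0,0,0,1]]]' 40 && python3 -m jog '[[[0,0,0,0,0,0,0.2],[0,0,0,0,0,0,0.2],[0,0,0,0,0,0,0.1],[0,0,0,0,0,0,0.1],[0,0,0,0,0,0,0.1],[0,0,0,0,0,0,0.1],[0,0,0,0,0,0,0.1],[0,0,0,0,0,0,0.1]]]' 60
```

```text
time: 5.08
tool_pos: [436.3, 139.3, 80.2]
tcp_rot: [-179.9, 0.1, 81.9]
ft_force: [-0.6, 0.0, 0.9]
finger_gap: 85.4
time: 6.08
tool_pos: [438.5, 141.2, 82.3]
tcp_rot: [179.9, -0.0, 82.0]
ft_force: [-0.3, -0.7, 6.7]
finger_gap: 29.6
```

```bash
python3 -m jog '[[[0,0,0,0,0,0,0],[0,0,0,0,0,0,0],[0,0,0,0,0,0,0],[0,0,0,0,0,0,0]]]' 60 && python3 -c "
from h import *
s=shot('side');save('s2',cv2.resize(s[0][170:300,230:370],None,fx=4,fy=4))"
```

```text
time: 6.58
tool_pos: [438.5, 141.2, 82.3]
tcp_rot: [179.9, -0.0, 82.0]
ft_force: [0.2, -0.0, 6.5]
finger_gap: 30.0
```

View pics/s2.png

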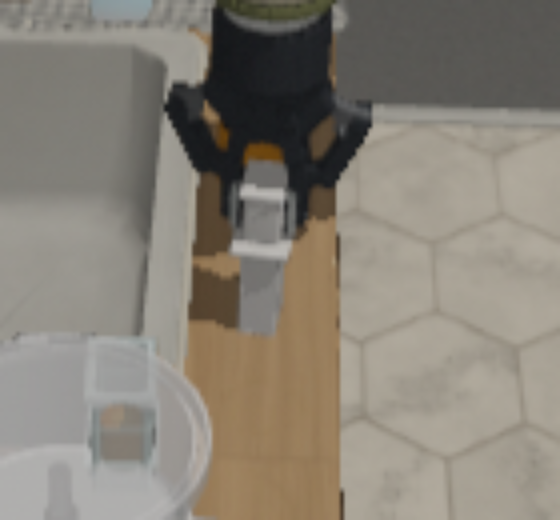

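The gap is 30 mm, so the pads are probably on the 31 mm head rather than the 26 mm handle, since open pads sit farther back. I'll re-grip 4 mm lower.

```bash
python3 -m jog '[[[0,0,0,0,0,0,0.6],[0,0,0,0,0,0,0.6],[0,0,0.04,0,0,0,0.6],[0,0,0.04,0,0,0,0.6],[0,0,0,0,0,0,0.2],[0,0,0,0,0,0,0.1],[0,0,0,0,0,0,0.1],[0,0,0,0,0,0,0],[0,0,0,0,0,0,0],[0,0,0,0,0,0,0],[0,0,0,0,0,0,0]]]' 60 && python3 -c "
from h import *
s=shot('scene');save('s3',cv2.resize(s[0][200:290,235:335],None,fx=6,fy=6))"
```

```text
time: 8.0
tool_pos: [437.6, 141.0, 77.3]
tcp_rot: [-180.0, 0.0, 82.0]
ft_force: [-0.6, -0.0, -0.2]
finger_gap: 26.6
```

View pics/s3.png

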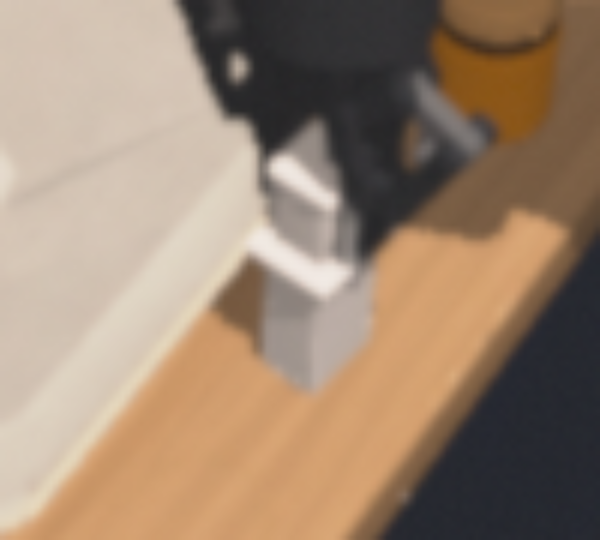

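The gap is now 26.6 mm, and the picture shows the fingers on the handle between collar and head. I'll lift, turn and move over the mouth.

```bash
python3 -m jog '[[[0,0,-0.5,0,0,0,0],[0,0,-0.9,0,0,0,0],[0,0,-0.9,0,0,0,0],[0,0,-1,0,0,0,0],[0,0,-0.9,0,0,-0.0145,0],[0,0,0,0,0,-0.0145,0],[0.5,0.2,0,0,0,0,0],[0.95,0.35,0,0,0,0,0],[0.95,0.35,0,0,0,0,0],[0.95,0.3,0,0,0,0,0],[0.8,0.25,0,0,0,0,0],[0.5,0.15,0,0,0,0,0]]]' 60 && python3 -m jog '[[[0.3,0.088,0,0,0,0,0],[0.1,0.03,0,0,0,0,0],[0,0,0.2,0,0,0,0],[0,0,0.1,0,0,0,0],[0,0,0,0,0,0,0]]]'
python3 - <<'E'
from h import *
P={}
for n in("side","scene"):
    im,d,K,E=shot(n); P[n]=im; np.savez("pics/h_"+n,im=im,d=d,K=K,E=E)
    C=cloud(d,K,E).reshape(-1,3); m=np.hypot(C[:,0]-513,C[:,1]-397)<45
    for a,b in((178,192),(198,262),(263,276),(278,305)):
        q=C[m&(C[:,2]>a)&(C[:,2]<b)]; 
        if len(q)>4: print(n,a,len(q),[np.round(t,1) for t in cv2.minAreaRect(q[:,:2].astype(np.float32))])
save("h",np.hstack([cv2.resize(P["side"][150:330,190:330],None,fx=2.8,fy=2.8),cv2.resize(P["scene"][150:330,120:260],None,fx=2.8,fy=2.8)]))
E
```

```text
time: 9.55
tool_pos: [507.7, 378.6, 286.6]
tcp_rot: [-180.0, 0.0, 92.5]
ft_force: [-0.5, -0.4, -1.4]
finger_gap: 26.6
time: 10.18
tool_pos: [512.5, 396.1, 271.4]
tcp_rot: [-179.9, 0.1, 92.4]
ft_force: [-0.2, 0.3, -0.8]
finger_gap: 26.7
side 178 124 [array([514.3, 399.8]), array([38.7, 52.4]), np.float64(1.5)]
side 198 287 [array([512.9, 416.1]), array([ 8.3, 25.9]), np.float64(89.3)]
side 263 139 [array([513.1, 415.2]), array([39. , 18.7]), np.float64(4.4)]
side 278 270 [array([512.7, 409.4]), array([53.2, 17.6]), np.float64(1.0)]
scene 178 182 [array([510.2, 395.5]), array([53.3, 39. ]), np.float64(89.3)]
scene 198 454 [array([502.4, 400.1]), array([45. , 23.5]), np.float64(59.2)]
scene 263 176 [array([509.9, 395.6]), array([40.9, 50.5]), np.float64(2.9)]
scene 278 232 [array([507.9, 405. ]), array([54.6, 19.2]), np.float64(15.4)]
```

View pics/h.png

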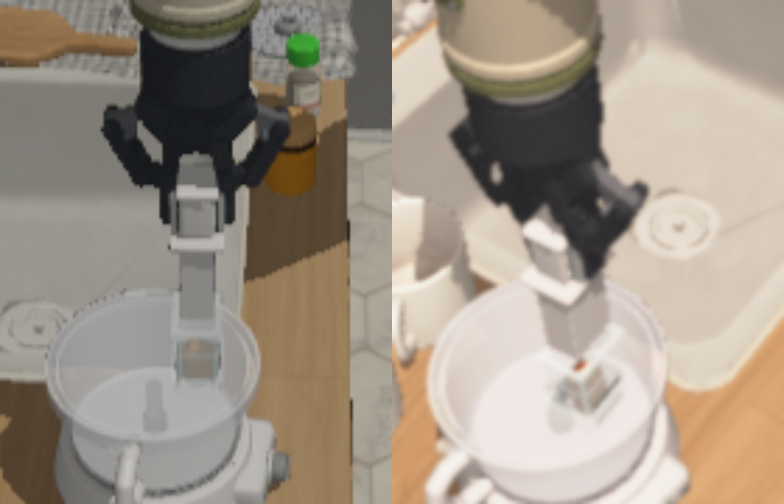

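The scene view puts the rim centre at (510.2, 395.5) and the collar centre at (509.9, 395.6), so they agree within 1 mm. I'll feel downwards.

```bash
python3 -m jog '[[[0,0,0.06,0,0,0,0],[0,0,0.06,0,0,0,0],[0,0,0.04,0,0,0,0],[0,0,0.04,0,0,0,0],[0,0,0.04,0,0,0,0],[0,0,0,0,0,0,0]]]' && python3 -m jog '[[[0,0,0.02,0,0,0,0],[0,0,0,0,0,0,0]]]'
```

```text
time: 11.02
tool_pos: [512.7, 396.8, 260.0]
tcp_rot: [-180.0, 0.0, 92.4]
ft_force: [-0.1, 0.4, 0.1]
finger_gap: 26.5
time: 11.28
tool_pos: [512.8, 396.9, 259.3]
tcp_rot: [180.0, 0.0, 92.4]
ft_force: [0.9, 0.1, -1.5]
finger_gap: 26.6
```

```bash
python3 -m jog '[[[0,0,0.03,0,0,0,0],[0,0,0,0,0,0,0]]]' && python3 -m jog '[[[0,0,0.03,0,0,0,0],[0,0,0,0,0,0,0]]]'&& python3 -m jog '[[[0,0,0.04,0,0,0,0],[0,0,0.04,0,0,0,0],[0,0,0,0,0,0,0]]]'
```

```text
time: 11.52
tool_pos: [512.7, 396.9, 257.6]
tcp_rot: [-180.0, 0.0, 92.4]
ft_force: [-1.1, 0.4, -0.6]
finger_gap: 26.9
time: 11.78
tool_pos: [512.7, 396.9, 256.1]
tcp_rot: [-180.0, 0.0, 92.4]
ft_force: [0.3, 0.7, -1.2]
finger_gap: 26.7
time: 12.15
tool_pos: [512.7, 396.8, 251.9]
tcp_rot: [-180.0, 0.0, 92.4]
ft_force: [0.0, 0.0, -0.7]
finger_gap: 26.4
```

It slipped in without touching. I'll continue down to the carrot.

```bash
python3 -m jog '[[[0,0,0.08,0,0,0,0],[0,0,0.08,0,0,0,0],[0,0,0.08,0,0,0,0],[0,0,0.08,0,0,0,0],[0,0,0,0,0,0,0]]]' && python3 -m jog '[[[0,0,0.06,0,0,0,0],[0,0,0.06,0,0,0,0],[0,0,0.06,0,0,0,0],[0,0,0,0,0,0,0]]]'&& python3 -m jog '[[[0,0,0.06,0,0,0,0],[0,0,0.06,0,0,0,0],[0,0,0.06,0,0,0,0],[0,0,0,0,0,0,0]]]'
```

```text
time: 12.78
tool_pos: [512.6, 396.7, 235.7]
tcp_rot: [-180.0, 0.0, 92.4]
ft_force: [0.5, 0.1, -0.7]
finger_gap: 26.5
time: 13.28
tool_pos: [512.6, 396.8, 226.8]
tcp_rot: [-180.0, 0.0, 92.4]
ft_force: [0.4, 0.1, -0.1]
finger_gap: 26.5
time: 13.78
tool_pos: [513.5, 397.6, 220.4]
tcp_rot: [179.8, -0.1, 92.4]
ft_force: [-0.9, 0.5, 7.5]
finger_gap: 26.3
```

```bash
python3 -m jog '[[[0,0,0.05,0,0,0,0],[0,0,0.05,0,0,0,0],[0,0,0,0,0,0,0]]]' && python3 -m jog '[[[0,0,0.05,0,0,0,0],[0,0,0.05,0,0,0,0],[0,0,0,0,0,0,0]]]'&& python3 -m jog '[[[0,0,0.05,0,0,0,0],[0,0,0.05,0,0,0,0],[0,0,0,0,0,0,0]]]'
```

```text
time: 14.15
tool_pos: [513.6, 397.7, 215.5]
tcp_rot: [179.8, -0.1, 92.4]
ft_force: [-0.5, -0.6, 7.3]
finger_gap: 26.5
time: 14.52
tool_pos: [513.6, 397.7, 210.6]
tcp_rot: [179.8, -0.1, 92.4]
ft_force: [-2.2, -0.1, 7.4]
finger_gap: 26.7
time: 14.9
tool_pos: [513.6, 397.8, 205.8]
tcp_rot: [179.8, -0.1, 92.4]
ft_force: [-1.9, 0.8, 8.3]
finger_gap: 26.7
```

Drag is steady at about 7.5 N. The collar should land at a TCP height of about 191.

```bash
python3 -m jog '[[[0,0,0.05,0,0,0,0],[0,0,0.05,0,0,0,0],[0,0,0,0,0,0,0]]]' && python3 -m jog '[[[0,0,0.05,0,0,0,0],[0,0,0.05,0,0,0,0],[0,0,0,0,0,0,0]]]'&& python3 -m jog '[[[0,0,0.03,0,0,0,0],[0,0,0,0,0,0,0],[0,0,0,0,0,0,0]]]'
```

```text
time: 15.28
tool_pos: [513.6, 397.7, 200.6]
tcp_rot: [179.8, -0.1, 92.4]
ft_force: [-1.3, 0.7, 9.1]
finger_gap: 26.4
time: 15.65
tool_pos: [513.6, 397.8, 195.6]
tcp_rot: [179.8, -0.1, 92.4]
ft_force: [-2.0, 0.4, 8.1]
finger_gap: 26.5
time: 16.02
tool_pos: [513.7, 397.8, 194.4]
tcp_rot: [179.8, -0.1, 92.4]
ft_force: [-1.4, -0.4, 9.7]
finger_gap: 26.6
```

```bash
python3 -m jog '[[[0,0,0.02,0,0,0,0],[0,0,0,0,0,0,0],[0,0,0,0,0,0,0]]]' && python3 -m jog '[[[0,0,0.02,0,0,0,0],[0,0,0,0,0,0,0],[0,0,0,0,0,0,0]]]'
python3 - <<'E'
from h import *
for n in("side","scene"):
    im,d,K,E=shot(n)
    hsv=cv2.cvtColor(im,cv2.COLOR_RGB2HSV); C=cloud(d,K,E)
    o=(hsv[...,0]<16)&(hsv[...,1]>120)&(hsv[...,2]>100)&(np.hypot(C[...,0]-540,C[...,1]-398)<120)
    print(n,o.sum(),np.round(np.median(C[o],0)) if o.any() else 0)
E
```

```text
time: 16.4
tool_pos: [513.7, 397.8, 193.4]
tcp_rot: [179.8, -0.1, 92.4]
ft_force: [-2.1, 0.8, 9.5]
finger_gap: 26.5
time: 16.77
tool_pos: [513.7, 397.8, 192.4]
tcp_rot: [179.8, -0.1, 92.4]
ft_force: [-2.0, -0.0, 8.6]
finger_gap: 26.4
side 0 0
scene 1418 [497. 481.   1.]
```

Still only lip drag. I'll press on in 1 mm steps until the collar seats.

```bash
python3 -m jog '[[[0,0,0.02,0,0,0,0],[0,0,0,0,0,0,0],[0,0,0,0,0,0,0]]]' && python3 -m jog '[[[0,0,0.02,0,0,0,0],[0,0,0,0,0,0,0],[0,0,0,0,0,0,0]]]'
python3 - <<'E'
from h import *
P=[]
for n,b in(("side",(190,360,190,330)),("scene",(230,350,120,240))):
    im,d,K,E=shot(n); C=cloud(d,K,E).reshape(-1,3); m=np.hypot(C[:,0]-513,C[:,1]-397)<45
    q=C[m&(C[:,2]>176)&(C[:,2]<200)]; print(n,len(q),np.percentile(q[:,2],[10,50,90]).round(1))
    P.append(cv2.resize(im[b[0]:b[1],b[2]:b[3]],(400,480),interpolation=cv2.INTER_CUBIC))
save("p",np.hstack(P))
E
```

```text
time: 17.25
tool_pos: [513.7, 397.8, 191.5]
tcp_rot: [179.8, -0.1, 92.4]
ft_force: [-2.8, -0.3, 9.1]
finger_gap: 26.9
time: 17.62
tool_pos: [513.9, 397.9, 191.1]
tcp_rot: [179.8, -0.2, 92.4]
ft_force: [-2.7, -0.0, 12.2]
finger_gap: 26.8
side 197 [182.5 190.1 197.6]
scene 226 [183.5 190.4 195.2]
```

View pics/p.png

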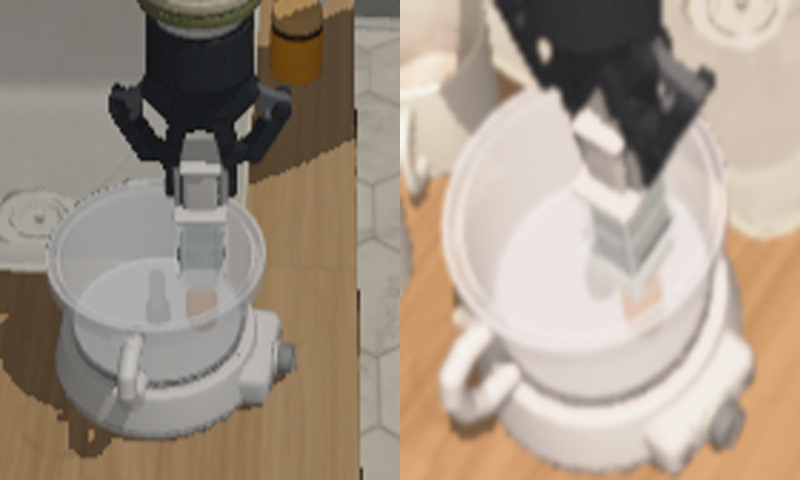

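The carrot shows as an orange patch under the tube, at (202,305) in the left panel and (642,305) in the right. The collar is near the rim. I'll press one more millimetre and measure the carrot's height by triangulation.

```bash
python3 -m jog '[[[0,0,0.02,0,0,0,0],[0,0,0,0,0,0,0],[0,0,0,0,0,0,0]]]'
python3 - <<'E'
from h import *
L=[]
for n,b in(("side",(285,310,245,275)),("scene",(293,320,178,208))):
    im,d,K,E=shot(n); a=im.astype(int); s=a[...,0]-a[...,2]; m=np.zeros(s.shape,bool)
    bb=s[b[0]:b[1],b[2]:b[3]]; t=np.median(bb)+12; m[b[0]:b[1],b[2]:b[3]]=bb>t
    v,u=np.argwhere(m).mean(0); print(n,m.sum(),u.round(1),v.round(1),np.ptp(np.argwhere(m),0)); L.append(ray(K,E,u,v))
(o,r),(p,q)=L; t=np.linalg.lstsq(np.stack([r,-q],1),p-o,rcond=None)[0]; print(o+r*t[0],p+q*t[1])
E
```

```text
time: 18.1
tool_pos: [514.1, 398.0, 191.1]
tcp_rot: [179.7, -0.2, 92.4]
ft_force: [-4.0, -0.5, 16.4]
finger_gap: 26.8
side 91 259.5 296.7 [ 9 10]
scene 75 192.3 304.6 [10 12]
[517.05777819 393.3007369   67.99256716] [515.15928125 394.7829151   66.43580984]
```

The carrot's centre is at z ≈ 67, so it stands on the bowl floor, and the collar is seated with a stalled 16 N. I'll unload a little, release and withdraw.

```bash
python3 -m jog '[[[0,0,-0.02,0,0,0,0],[0,0,0,0,0,0,0.9],[0,0,0,0,0,0,0.9],[0,0,0,0,0,0,0.9],[0,0,0,0,0,0,0.9],[0,0,0,0,0,0,0.9],[0,0,0,0,0,0,0.9]]]' && python3 -m jog '[[[0,0,-0.3,0,0,0,0.9],[0,0,-0.8,0,0,0,0.9],[0,0,-1,0,0,0,0.9],[-0.8,0,-0.8,0,0,0,0.9],[-1,0,0,0,0,0,0.9],[-1,0,0,0,0,0,0.9],[0,0,0,0,0,0,0.9],[0,0,0,0,0,0,0.9]]]'
python3 - <<'E'
from h import *
P=[]
for n,b in(("side",(190,360,190,330)),("scene",(230,350,120,240))):
    im,d,K,E=shot(n); C=cloud(d,K,E).reshape(-1,3); m=np.hypot(C[:,0]-513,C[:,1]-397)<45
    for a,c in((176,187),(187,200),(230,245)):
        q=C[m&(C[:,2]>a)&(C[:,2]<c)]
        if len(q)>4: print(n,a,len(q),np.percentile(q[:,2],[10,50,90]).round(1),cv2.minAreaRect(q[:,:2].astype(np.float32)))
    P.append(cv2.resize(im[b[0]:b[1],b[2]:b[3]],(400,480),interpolation=cv2.INTER_CUBIC))
save("q",np.hstack(P))
E
```

```text
time: 19.08
tool_pos: [512.7, 396.9, 187.7]
tcp_rot: [-180.0, 0.0, 92.4]
ft_force: [0.1, 0.4, -0.0]
finger_gap: 76.9
time: 20.08
tool_pos: [518.9, 257.2, 334.0]
tcp_rot: [179.9, -0.1, 92.4]
ft_force: [0.1, 0.6, 1.6]
finger_gap: 76.9
side 176 55 [177.4 183.5 186.4] ((515.0108642578125, 399.0273742675781), (38.36838150024414, 53.14033508300781), 5.718217849731445)
side 187 190 [188.  190.3 196.6] ((514.2940673828125, 400.4723205566406), (39.17234420776367, 53.38602066040039), 3.2258923053741455)
side 230 187 [231.8 233.9 235.9] ((513.6857299804688, 401.673095703125), (29.761117935180664, 40.9459342956543), 3.37949538230896)
scene 176 53 [181.2 183.9 186. ] ((499.1666564941406, 403.98199462890625), (63.646175384521484, 30.013229370117188), 55.370601654052734)
scene 187 253 [188.7 191.3 195.7] ((510.1524353027344, 396.5472106933594), (40.320274353027344, 51.21137237548828), 2.0956852436065674)
scene 230 298 [233.5 235.1 237.1] ((510.427490234375, 397.2340393066406), (31.12403106689453, 38.55503463745117), 2.8046560287475586)
```

View pics/q.png

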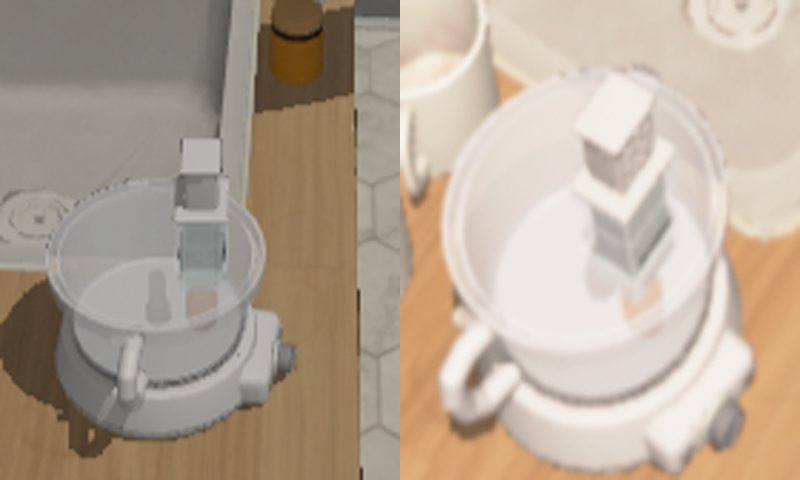

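The pusher stands upright in the tube. Its head top reads 234–235 mm (235 expected) and its collar top 190–191 mm (191 expected). The carrot is in the bowl.

```bash
python3 -c "
from bench import job;print(job.hand_in())"
```

```text
the job is handed in; nothing more can be done
None
```

The carrot is pushed out into the bowl and the pusher is fully home in the feed tube, let go. I handed the job in at about 20 s of the 72 s allowed; no verdict is reported.

- **Grasp:** The first grip landed on the pusher's head (gap 30 mm). I reopened, went 4 mm lower and gripped the handle (gap 26.6 mm).
- **Insertion:** The lid was turned about 2.5°. The pusher went into the mouth on the first try with no measurable contact. It met a steady 7–9 N of lip drag on the way down.
- **Seating:** The collar stalled on the rim at a wrist force of 16 N, the highest reading I saw. I then eased off, released and withdrew.
- **Pusher check:** The head top reads 233.9 mm in one camera and 235.1 mm in the other (235 expected). The collar top reads 190.3 and 191.3 mm (191 expected). It stands upright.
- **Carrot check:** Triangulated before release, its centre was at about 67 mm; standing on the bowl floor it should be about 71 mm. The final picture shows it unmoved.
- **Disagreements:** An earlier orange colour mask for the carrot failed (the side view found nothing, the scene view found worktop), so I used the triangulation instead. The two fixed cameras differ by 3–4 mm in where they place the pusher horizontally. That is more than the stated 2 mm calibration error, but well inside the 13 mm limit.
- **Jars:** I did not measure their positions again at the end. The arm felt no contact near them.

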